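Square a heat sink on the vacuum plate and start the vacuum

TASK

Push the long blue heat sink, without lifting it, across the pale perforated vacuum plate until its long side lies flush against the dark rail over its whole length. Then flip up the red guard on the grey start box until it stays open and press the green button under it all the way down; let the button come back up and leave the guard open. Leave the other things where they are.

Things in the scene. Friction and masses are not known exactly. Their poses are not given: they have to be found in the camera images.
- plate: Fixed flat pale aluminium vacuum plate with small dark holes. Origin on the bench; in its own frame the plate spans x -120 to +80 mm, y -145 to +145 mm and its top is at z 10 mm. Along its far (+x) side runs a dark steel rail, y -140 to +140 mm; the rail's near, upright face is at x = +50 mm, the rail is 22 mm thick and its top is at z 32 mm. The plate is turned a little about the vertical.
- heat_sink: Loose blue finned heat sink, 200 mm long (its y), 44 mm wide (its x), 26 mm high, about 0.25 to 0.5 kg, outwardly a plain block with upright sides. Origin: centre of its underside. It lies flat on the plate, near side of the rail, skewed to the rail by up to 20 degrees either way, and slides on the plate. Flush against the rail and square, its origin is at x = +28 mm in the plate's frame.
- sink_end_left (a point): Point on the heat sink's long side that faces the rail, at its left (+y) end, 13 mm above its underside; flush when at x = +50 mm in the plate's frame.
- sink_end_right (a point): The same at its right (-y) end.
- start_box: Fixed grey start box, 84 x 84 x 45 mm high, to the left or to the right of the plate. Origin: centre of its underside; its -x side faces the robot, turned a little. On its top stands a red hinged guard over a green button.
- guard_hinge (a point): Point on the guard's hinge axis, midway along it: 14 mm to +x of the box's centre, 55 mm above the bench. The axis runs along the box's y.
- guard_tab (a point): Middle of the red tab by which the guard is lifted: 23 mm long (the box's x), 20 mm wide (its y), 8 mm thick, at the front of the guard, jutting out over the box's front edge (middle 69 mm above the bench when shut). It moves with the guard, 64 mm toward the robot and 14 mm above the hinge when shut. Pinched across its 20 mm width, along the hinge axis, it can be carried round the hinge while it turns between the fingers.
- guard (a joint): Angle of the red guard in rad: 0 shut, 2.0 fully open at its stop, opening up and away from the robot. The guard is 52 mm long without its tab, 48 mm wide, its roof 73 mm above the bench when shut. The hinge is loose with a weak spring: let go below about 0.5 rad it falls shut, let go beyond about 1.2 rad it swings on to its open stop and stays there.
- button_top (a point): Centre of the top of the green button, 26 mm in diameter, 61 mm above the bench when up, 26 mm in front of the hinge.
- start_button (a joint): Travel of the green button in m: 0 up, 0.006 fully down; sprung, 1 N to start and about 5 N fully down.
- drive_box: Bystander: black drive 73 x 112 x 18 mm lying on the other side of the plate from the start box. Origin: centre of its underside.
- tape_white: Bystander: roll of white tape, 82 mm diameter, 18 mm high, near the front edge of the bench. Origin: centre of its underside.
- loupe: Bystander: black eye loupe, 37 mm diameter, 35 mm high, behind the plate. Origin: centre of its underside.

How it is judged:
On the way, in this order (a step that is already met when the one before it is completed fails the run):
1. the heat sink lies flat and flush against the rail (x of each of sink_end_left, sink_end_right in the frame of plate above 0.047 m and y of heat_sink in the frame of plate between -0.045 and 0.045 m and z of heat_sink in the frame of plate below 0.013 m and angle between heat_sink's own z axis and vertical below 0.05 rad), for 0.3 s.
2. the guard is flipped up (value of joint guard above 1.3 rad), for 0.2 s.
3. the green button is pressed down (value of joint start_button above 0.0045 m), for 0.05 s.
At the end, for the whole second after the job is handed in: The heat sink is flat and still, both ends of its long side within 3 mm of the rail, its middle within 45 mm of the rail's middle along it; the guard is open (over 1.3 rad); the button, once pressed at least 4.5 mm, is up again (under 1 mm) (all of step 1 and value of joint guard above 1.3 rad and value of joint start_button below 0.001 m and linear speed of heat_sink below 0.01 m/s); the robot touches nothing.
It fails at once if the heat sink is lifted more than 12 mm off the plate (z of heat_sink in the frame of plate above 0.022 m).
It fails at once if a bystander is moved more than 25 mm (distance of any of drive_box, tape_white, loupe from where it was at the start of the episode above 0.025 m).
It also fails if it takes over 54 s, if anything falls off the work surface, if the arm or the gripper's body presses on something with over 40 N, if the wrist force passes 120 N, or if a joint passes its speed limit or range.

ROBOT

A 6-joint arm with a two-finger parallel gripper is mounted at the origin on a cart in front of the work surface, level with it; the furniture and walls round the work are solid. World frame = base frame: x ahead of the robot, y to its left, z up, the work surface at z = 0. Lengths are in m, angles in rad, forces in N, time in s.
With the tool pointing down it reaches from about 0.35 to 0.8 m from the base axis. Payload 7.3 kg.
Tool frame: the origin (TCP) lies at the very end of the fingers, on their centre line; the grasp point (between the pads) lies 19 mm behind it; x points along the fingers, y is the direction in which the jaws open and shut, and the axes are right-handed (so a half turn about x gives the same grasp; the last joint's range is limited). The gripper opens to 85 mm and grips with 20 to 120 N. Pads are 22 mm wide; open, the fingers measure 114 mm over their backs; the gripper's body (76 mm by 85 mm) begins 54 mm behind the grasp point. The pads swing forward as they close: fully open they stand 13 mm farther back than shut.
Start: joints at [1.036, 0.342, 1.524, -0, 1.275, -0.146], TCP at [0.199, 0.486, 0.231] pointing down, gripper open.
Joint ranges: [-2.53, 2.53], [-0.77, 2.02], [0.04, 2.7], [-1, 4.14], [0.28, 2.66], [-3.11, 3.11]. Speed limits (rad/s): [2.57, 2.57, 3.14, 3.14, 3.14, 3.14].

INTERFACE

Orientations are given as a 3x3 rotation matrix whose columns are the frame's x, y, z axes.
In Python, from rig import bot gives the robot as it stands.
- The arm moves only by the shell command python3 -m inch 'ROWS' [FORCE]. ROWS is JSON, a list of rows, each an object with "translation": the shift along the tool's x, y, z in cm, a list of three; "rot": the turn, a rotation vector about the tool's x, y, z in rad, a list of three; "claw": the gripper's target within -1 to 1 (shut at 1, half-way at 0, fully open at -1). In form: [{"translation": [x, y, z], "rot": [wx, wy, wz], "claw": claw}, ...]. A call has 1 to 12 rows; each row is the pose to reach, as a shift and turn from the pose commanded when the call began, along the tool's axes at that moment; what a row does not reach only later rows make up. A row lasts 1/8 s, in which the tool goes at most 62.5 mm and 10.7 degrees, less where a joint would pass 70% of its speed; a pose out of reach is approached as far as the arm can. A call with a gripper value outside its range is refused whole. The fingers move at their own pace and stop on an object; FORCE is the grip in N (left out, the last holds). Time passes only in rows, so rows that repeat a pose let the fingers close. It gives the time, the measured TCP pose, the force and the opening at its end, in the units of the state.
- bot.get_obs(): the state, without advancing time (a new reading comes with each control period).
- bot.capture(name): name is "scene" or "top" or "wrist"; returns (picture, depth): 384x512x3 uint8, red, green, blue; 384x512 float32, m along the optical axis (not along the pixel's ray), 0 where there is no reading.
- bot.camera_params(name): a dict with "K" (3x3 intrinsics, pixels), "R" (3x3) and "t" (3): a world point X has camera coordinates R X + t. Camera axes: x right, y down, z forward; pixel columns grow to the right and rows downward; lengths in m; the calibration is good to about 2 mm. The wrist camera is an equidistant fisheye: a pixel r from the principal point sees the ray r / f radians off the axis. A picture is of the moment at which its call begins: read the wrist's pose just before it. camera_params takes no time and is no camera call; for the wrist camera it gives the pose at the moment of the call.
- bot.close_job(): hands the job in, once; it reports no verdict.
The state is a dict: "t": time; "joint_pos": joint angles; "qd": joint speeds; "tau": joint torques, N m; "eef_pos": TCP position; "tool_rot": TCP orientation; "force": force on the tool from outside, world axes, zero at the start; "torque": the same for the moment, N m; "opening": finger opening in m.
Only numpy, scipy, OpenCV 4.12 (cv2) and the standard library are available. Lean on these libraries where they do the work, as an engineer would, in place of code of your own. Each camera call takes 0.05 s, during which the arm holds its last target.

## Working session

There is one attempt and no reset: what is moved stays moved. The work goes in short steps, Python scripts to look and compute and a shell command to move; the robot and the scene stay as the last step left them, time stands still between calls to the robot, and variables do not carry over. Pictures are saved under pics/ and viewed, and the job is handed in when it is done.

```bash
ls; mkdir -p pics
python3 - <<'E'
from rig import bot
import cv2,numpy as np
o=bot.get_obs()
for k,v in o.items(): print(k,np.round(v,4).tolist())
for n in ["scene","top"]:
    p=bot.camera_params(n); print(n,{k:np.round(v,4).tolist() for k,v in p.items()})
    im,d=bot.capture(n); np.savez(f"{n}0.npz",im=im,d=d)
    cv2.imwrite(f"pics/{n}0.png",im[:,:,::-1])
E
```

```text
pics
t 0.0
joint_pos [1.036, 0.3428, 1.525, 0.0, 1.2754, -0.146]
qd [0.0003, -0.0008, -0.0009, 0.0, 0.0018, 0.0009]
tau [-0.0001, -43.3694, -24.6007, -0.0003, 0.0081, 0.0]
eef_pos [0.1988, 0.4855, 0.2306]
tool_rot [[-0.0008, 0.379, 0.9254], [-0.0013, 0.9254, -0.3791], [-1.0, -0.0015, -0.0002]]
force [0.1527, -0.1379, 0.0689]
torque [-0.003, -0.0571, -0.0591]
opening 0.0855
scene {'K': [[408.0519, 0.0, 252.1721], [0.0, 408.0519, 196.1221], [0.0, 0.0, 1.0]], 'R': [[0.7268, -0.6869, -0.0003], [-0.4834, -0.5111, -0.7107], [0.488, 0.5167, -0.7034]], 't': [-0.4003, 0.3147, 0.89]}
top {'K': [[400.678, 0.0, 253.3613], [0.0, 400.678, 185.7022], [0.0, 0.0, 1.0]], 'R': [[-0.0085, -0.9999, -0.0075], [-0.9977, 0.009, -0.0678], [0.0679, 0.0069, -0.9977]], 't': [0.0083, 0.5492, 1.3337]}
```

View pics/scene0.png

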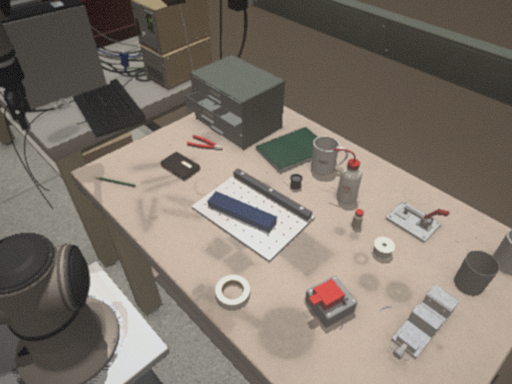

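View pics/top0.png

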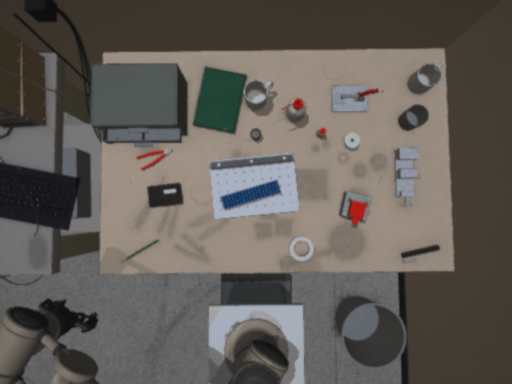

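Scene: blue sink at top (250,195) on the plate, rail near (252,162), start box at right (355,207) with red guard, drive box at left (165,195), tape at (301,249), loupe at (256,134). The gripper is out of the way at (75,315). Next I'll measure.

```bash
cat > h.py <<'E'
import numpy as np,cv2
from rig import bot
def load(n,i=0):
    z=np.load(f"{n}{i}.npz"); return z['im'],z['d']
def ray(n,uv,z):
    p=bot.camera_params(n);K,R,t=p['K'],p['R'],p['t']
    uv=np.atleast_2d(np.asarray(uv,float))
    d=(R.T@np.linalg.inv(K)@np.c_[uv,np.ones(len(uv))].T).T
    c=-R.T@t
    return c+d*((z-c[2])/d[:,2])[:,None]
def proj(n,X):
    p=bot.camera_params(n);K,R,t=p['K'],p['R'],p['t']
    c=(R@np.atleast_2d(X).T).T+t; q=(K@c.T).T
    return q[:,:2]/q[:,2:]
def pts(n,d):
    p=bot.camera_params(n);K,R,t=p['K'],p['R'],p['t']
    v,u=np.mgrid[:384,:512]
    c=np.stack([(u-K[0,2])/K[0,0]*d,(v-K[1,2])/K[1,1]*d,d],-1)
    return (c-t)@R
E
python3 - <<'E'
from h import *
for n in ["scene","top"]:
    im,d=load(n); P=pts(n,d)
    roi=(P[...,0]>.25)&(P[...,0]<.8)&(P[...,1]>-.6)&(P[...,1]<.45)&(d>0)
    hsv=cv2.cvtColor(im,cv2.COLOR_RGB2HSV); H,S,V=hsv[...,0],hsv[...,1],hsv[...,2]
    bl=roi&(H>100)&(H<130)&(S>110)
    k,lab,st,ce=cv2.connectedComponentsWithStats(bl.astype(np.uint8))
    b=1+np.argmax(st[1:,4]); m=lab==b
    print(n,"blue",st[b],ce[b],"z med/max",np.median(P[m][:,2]),np.percentile(P[m][:,2],[5,95]))
    c=cv2.findContours(m.astype(np.uint8),0,2)[0][0]
    r=cv2.minAreaRect(c); print(r, )
    bp=cv2.boxPoints(r); print(np.round(ray(n,bp,.036),4).tolist())
    top=P[m]; print("mean pts",top.mean(0))
    red=roi&((H<8)|(H>172))&(S>150)
    k,lab,st,ce=cv2.connectedComponentsWithStats(red.astype(np.uint8))
    for b in range(1,k):
        if st[b,4]>25: 
            m=lab==b; q=P[m]; print("red",st[b],ce[b],np.median(q,0),np.percentile(q[:,2],[5,95]), np.round(ray(n,cv2.boxPoints(cv2.minAreaRect(cv2.findContours(m.astype(np.uint8),0,2)[0][0])),.073),3).tolist())
    s=im[...,::-1]
    if n=="top": c=s[140:270,190:400]
    else: c=s[150:340,180:370]
    cv2.imwrite(f"pics/crop_{n}.png",cv2.resize(c,None,fx=3.8 if n=="top" else 3.1,fy=3.8 if n=="top" else 3.1,interpolation=cv2.INTER_CUBIC))
E
```

```text
Traceback (most recent call last):
ValueError: attempt to get argmax of an empty sequence
```

```bash
cat > m.py <<'E'
from h import *
import sys
i=sys.argv[1] if len(sys.argv)>1 else 0
for n in ["scene","top"]:
    im,d=load(n,i); P=pts(n,d)
    roi=(P[...,0]>.25)&(P[...,0]<.8)&(P[...,1]>-.6)&(P[...,1]<.45)&(d>0)
    hsv=cv2.cvtColor(im,cv2.COLOR_RGB2HSV); H,S,V=hsv[...,0],hsv[...,1],hsv[...,2]
    c0=(210,240) if n=="scene" else (195,250)
    print(n,"hsv",hsv[c0],"P",P[c0],"roi",roi.sum())
    bl=roi&(H>100)&(H<130)&(S>90)
    k,lab,st,ce=cv2.connectedComponentsWithStats(bl.astype(np.uint8))
    if k>1:
        b=1+np.argmax(st[1:,4]); m=lab==b
        print(n,"blue",st[b],ce[b],"z",np.percentile(P[m][:,2],[5,50,95]))
        r=cv2.minAreaRect(cv2.findContours(m.astype(np.uint8),0,2)[0][0]); print(r)
        print(np.round(ray(n,cv2.boxPoints(r),.036),4).tolist())
    red=roi&((H<8)|(H>172))&(S>150)
    k,lab,st,ce=cv2.connectedComponentsWithStats(red.astype(np.uint8))
    for b in range(1,k):
        if st[b,4]>25: 
            m=lab==b; q=P[m]; print("red",st[b],ce[b],np.median(q,0),np.percentile(q[:,2],[5,95]), np.round(ray(n,cv2.boxPoints(cv2.minAreaRect(cv2.findContours(m.astype(np.uint8),0,2)[0][0])),.073),3).tolist())
    s=im[...,::-1]
    c=s[140:270,190:400] if n=="top" else s[150:340,180:370]
    f=3.8 if n=="top" else 3.1
    cv2.imwrite(f"pics/crop_{n}{i}.png",cv2.resize(c,None,fx=f,fy=f,interpolation=cv2.INTER_CUBIC))
E
python3 m.py
```

```text
scene hsv [112  73 108] P [0.51300069 0.00867751 0.03399553] roi 73450
red [349 161   9   5  27] [352.59259259 163.22222222] [ 0.79390575 -0.1423328   0.1313631 ] [0.12942068 0.13354502] [[0.857, -0.093, 0.073], [0.875, -0.109, 0.073], [0.86, -0.12, 0.073], [0.843, -0.104, 0.073]]
red [310 280  34  25 466] [326.51287554 292.80901288] [ 0.46034333 -0.3313051   0.07221426] [0.07001236 0.07440702] [[0.429, -0.303, 0.073], [0.502, -0.32, 0.073], [0.482, -0.361, 0.073], [0.412, -0.344, 0.073]]
top hsv [106 178 102] P [0.51824251 0.01522682 0.01269366] roi 50562
top blue [221 181  59  28 713] [249.94249649 194.34642356] z [0.01316816 0.02111491 0.03900756]
((249.99118041992188, 194.3208465576172), (12.209311485290527, 58.436485290527344), 73.1416015625)
[[0.5116, 0.1139, 0.036], [0.5665, -0.0728, 0.036], [0.5273, -0.0841, 0.036], [0.4726, 0.1022, 0.036]]
red [293 101  10   8  55] [297.61818182 104.65454545] [ 0.79402765 -0.13663518  0.13289873] [0.1288077  0.16569116] [[0.823, -0.129, 0.073], [0.823, -0.159, 0.073], [0.8, -0.159, 0.073], [0.8, -0.129, 0.073]]
red [137 151  26   7  57] [149.68421053 153.59649123] [0.66500112 0.35678206 0.01021617] [0.005945   0.01454147] [[0.649, 0.383, 0.073], [0.667, 0.302, 0.073], [0.659, 0.3, 0.073], [0.641, 0.381, 0.073]]
red [142 155  23  14  58] [153.32758621 161.79310345] [0.63393956 0.3445608  0.01025505] [0.00692785 0.01514837] [[0.607, 0.366, 0.073], [0.652, 0.296, 0.073], [0.645, 0.291, 0.073], [0.6, 0.361, 0.073]]
red [349 201  17  23 277] [356.50180505 210.98916968] [ 0.46110029 -0.32709716  0.07274588] [0.06700504 0.07711478] [[0.426, -0.296, 0.073], [0.495, -0.31, 0.073], [0.486, -0.358, 0.073], [0.417, -0.344, 0.073]]
```

View pics/crop_top0.png

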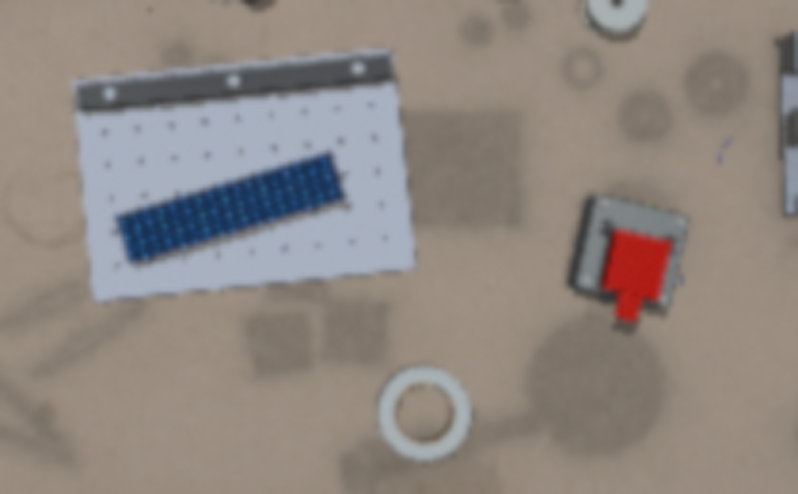

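View pics/crop_scene0.png

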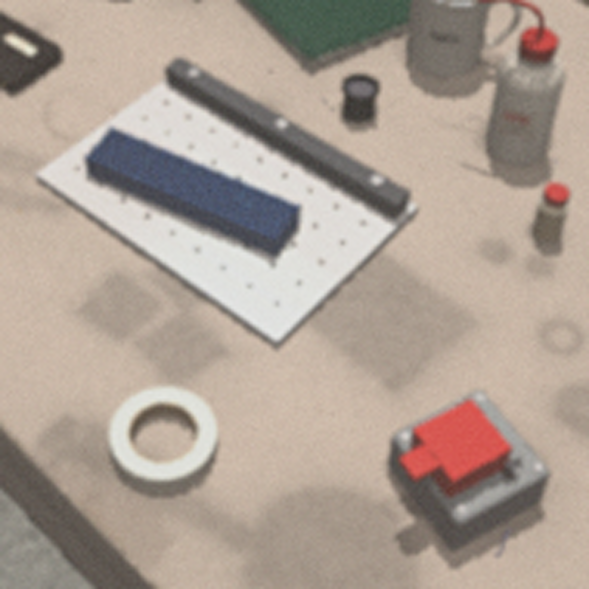

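```bash
cat > pl.py <<'E'
from h import *
# plate: white mask -> hull -> rays on z=.01
for n in ["top","scene"]:
    im,d=load(n); hsv=cv2.cvtColor(im,cv2.COLOR_RGB2HSV); H,S,V=[hsv[...,k].astype(int) for k in range(3)]
    P=pts(n,d)
    roi=(P[...,0]>.38)&(P[...,0]<.75)&(abs(P[...,1]-.02)<.22)
    b,r=im[...,2].astype(int),im[...,0].astype(int)
    print(n,"plate rgb",im[205,275] if n=="top" else im[230,270],"bench",im[240,230] if n=="top" else im[270,200])
    w=roi&((b-r)>-8)&(V>130)
    w=cv2.morphologyEx(w.astype(np.uint8),cv2.MORPH_OPEN,np.ones((3,3)))
    w=cv2.morphologyEx(w,cv2.MORPH_CLOSE,np.ones((5,5)))
    k,lab,st,ce=cv2.connectedComponentsWithStats(w); i=1+np.argmax(st[1:,4]); print(st[i])
    c=max(cv2.findContours((lab==i).astype(np.uint8),0,1)[0],key=len)
    hull=cv2.convexHull(c)
    q=ray(n,hull[:,0,:],.01)[:,:2].astype(np.float32)
    rr=cv2.minAreaRect(q); print("rect",rr); print(np.round(cv2.boxPoints(rr),4).tolist())
    ap=cv2.approxPolyDP(hull,4,True)[:,0,:]; print(ap.tolist(),np.round(ray(n,ap,.01)[:,:2],4).tolist())
    # rail dark
    dk=roi&(V<110)&(S<60)&(P[...,0]>.57)&(P[...,0]<.68)
    k,lab,st,ce=cv2.connectedComponentsWithStats(dk.astype(np.uint8)); i=1+np.argmax(st[1:,4])
    c=max(cv2.findContours((lab==i).astype(np.uint8),0,1)[0],key=len)
    q=ray(n,c[:,0,:],.032)[:,:2].astype(np.float32); rr=cv2.minAreaRect(q); print("rail",st[i],rr,np.round(cv2.boxPoints(rr),4).tolist())
    # white line fits not needed
E
python3 pl.py
```

```text
top plate rgb [167 176 191] bench [155 142 129]
[ 210  162   90   58 3439]
rect ((0.5338907241821289, 0.0014490485191345215), (0.16845767199993134, 0.29217371344566345), 5.206964015960693)
[[0.4368000030517578, 0.13930000364780426], [0.4632999897003174, -0.1517000049352646], [0.6309999823570251, -0.1363999992609024], [0.6044999957084656, 0.15459999442100525]]
[[294, 162], [299, 210], [214, 218], [210, 170]] [[0.6296, -0.1356], [0.4662, -0.15], [0.4416, 0.1376], [0.6048, 0.151]]
rail [211 155  83  14 515] ((0.6289240121841431, 0.007916241884231567), (0.02318841964006424, 0.27671921253204346), 5.206223487854004) [[0.6047999858856201, 0.14470000565052032], [0.6298999786376953, -0.13089999556541443], [0.652999997138977, -0.12880000472068787], [0.6279000043869019, 0.1467999964952469]]
scene plate rgb [108 107 111] bench [199 181 166]
[ 228  222   65   38 1201]
rect ((0.5107747912406921, -0.06910970062017441), (0.11297633498907089, 0.16073423624038696), 6.651897430419922)
[[0.4453999996185303, 0.00419999985024333], [0.46399998664855957, -0.15549999475479126], [0.576200008392334, -0.14239999651908875], [0.5576000213623047, 0.01730000041425228]]
[[228, 225], [287, 230], [292, 235], [267, 259], [232, 235]] [[0.4662, 0.0066], [0.5702, -0.1163], [0.5671, -0.1375], [0.463, -0.1475], [0.4508, -0.0275]]
rail [234 170  77  51 597] ((0.6211135983467102, 6.556510925292969e-05), (0.033340003341436386, 0.28098124265670776), 5.265375137329102) [[0.5916000008583069, 0.13840000331401825], [0.6173999905586243, -0.14139999449253082], [0.650600016117096, -0.13830000162124634], [0.6248000264167786, 0.14149999618530273]]
```

Plate yaw is about +5.2° with its origin near (0.567, 0.001). The sink centre is near (0.52, 0.015) at a yaw of about 16.4°, so the left end trails. The guard yaw is about -11.5°. I'll move the open gripper behind the sink, with the jaws along the rail.

```bash
python3 -m inch '[{"translation":[3,-3.4,4.2],"rot":[-0.16,0,0],"claw":-1},{"translation":[6,-8,10],"rot":[-0.32,0,0],"claw":-1},{"translation":[9,-14,17],"rot":[-0.48,0,0],"claw":-1},{"translation":[11,-19,24],"rot":[-0.48,0,0],"claw":-1},{"translation":[12,-24,30],"rot":[-0.48,0,0],"claw":-1},{"translation":[13.1,-29,36],"rot":[-0.48,0,0],"claw":-1},{"translation":[13.1,-34.1,42.3],"rot":[-0.48,0,0],"claw":-1},{"translation":[13.1,-34.1,42.3],"rot":[-0.48,0,0],"claw":-1},{"translation":[13.1,-34.1,42.3],"rot":[-0.48,0,0],"claw":-1},{"translation":[13.1,-34.1,42.3],"rot":[-0.48,0,0],"claw":-1},{"translation":[13.1,-34.1,42.3],"rot":[-0.48,0,0],"claw":-1}]'
python3 - <<'E'
from h import *
o=bot.get_obs(); print(np.round(o['eef_pos'],4),np.round(o['tool_rot'],3).tolist(),o['t'])
p=bot.camera_params("wrist");print({k:np.round(v,4).tolist() for k,v in p.items()})
for n in ["wrist","scene"]:
    im,d=bot.capture(n); np.savez(f"{n}1.npz",im=im,d=d,**{"R":p["R"],"t":p["t"]}); cv2.imwrite(f"pics/{n}1.png",im[:,:,::-1])
E
```

```text
t: 1.48
eef_pos: [0.4605, 0.01, 0.0999]
tool_rot: [[-0.001, -0.09, 0.996], [0.001, 0.996, 0.09], [-1.0, 0.001, -0.001]]
force: [-0.1, -0.1, -0.6]
opening: 0.0854
[0.4605 0.01   0.0999] [[-0.001, -0.09, 0.996], [0.001, 0.996, 0.09], [-1.0, 0.001, -0.001]] 1.475
{'K': [[297.3186, 0.0, 260.2543], [0.0, 297.3186, 190.6046], [0.0, 0.0, 1.0]], 'R': [[-0.0907, 0.9959, -0.0001], [0.9511, 0.0866, 0.2964], [0.2952, 0.0268, -0.955]], 't': [0.0303, -0.4395, 0.1183]}
```

View pics/wrist1.png

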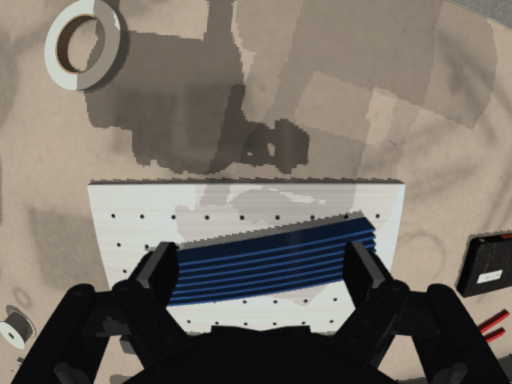

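View pics/scene1.png

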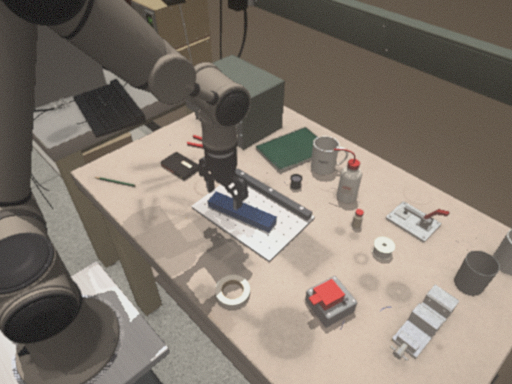

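The wrist view has the plate's near edge at row 183, from column 90 to 404. The sink is beyond it, with the fingers at (160,260) and (365,260) above it. I'll check the plate and sink edges with fisheye rays, and the fingertip height from depth.

```bash
cat >> h.py <<'E'
def wdir(uv,K):
    uv=np.atleast_2d(np.asarray(uv,float)); a=(uv-K[:2,2])/K[0,0]
    th=np.linalg.norm(a,axis=1); s=np.where(th>1e-9,np.sin(th)/np.maximum(th,1e-9),1)
    return np.c_[a*s[:,None],np.cos(th)]
def wray(uv,z,K,R,t):
    d=wdir(uv,K)@R; c=-R.T@t
    return c+d*((z-c[2])/d[:,2])[:,None]
def wpts(uv,d,K,R,t):
    q=wdir(uv,K); uv=np.atleast_2d(uv).astype(int); dd=d[uv[:,1],uv[:,0]]
    c=q/q[:,2:]*dd[:,None]; return (c-t)@R
O=np.array([.567,.001]); A=np.deg2rad(5.2)
def toplate(X): 
    X=np.atleast_2d(X)[:,:2]-O; c,s=np.cos(A),np.sin(A); return np.c_[X[:,0]*c+X[:,1]*s,-X[:,0]*s+X[:,1]*c]
E
python3 - <<'E'
from h import *
z=np.load("wrist1.npz");im,d,R,t=z['im'],z['d'],z['R'],z['t'];K=bot.camera_params("wrist")['K']
q=wray([[90,184],[404,184],[247,184]],.01,K,R,t); print("plate near corners",np.round(q,4).tolist(),np.round(toplate(q),4).tolist())
v,u=np.mgrid[:384,:512]; uv=np.c_[u.ravel(),v.ravel()]
P=wpts(uv,d,K,R,t).reshape(384,512,3)
hsv=cv2.cvtColor(im,cv2.COLOR_RGB2HSV)
bl=(hsv[...,0]>100)&(hsv[...,0]<125)&(hsv[...,1]>130)
q=P[bl&(d>0)]; print("blue z",np.percentile(q[:,2],[2,50,98]))
top=q[(q[:,2]>.03)][:,:2].astype(np.float32); rr=cv2.minAreaRect(top);b=cv2.boxPoints(rr);print(rr,np.round(b,4).tolist(),np.round(toplate(b),4).tolist())
# finger tips
f=(P[...,2]>.06)&(d>0)&(v<300)&(v>200)
for s in (u<255,u>255):
    w=P[f&s]; print("finger minz",np.percentile(w[:,2],[0,2,10,50]), w[np.argsort(w[:,2])[:200]].mean(0))
E
```

```text
plate near corners [[0.4658, -0.145, 0.01], [0.4403, 0.1375, 0.01], [0.4533, -0.0, 0.01]] [[-0.114, -0.1362], [-0.1138, 0.1474], [-0.1133, 0.0093]]
blue z [0.01569394 0.03380828 0.03752492]
((0.4913055896759033, 0.012087605893611908), (0.10351602733135223, 0.1875336468219757), 16.080516815185547) [[0.4156000018119812, 0.08780000358819962], [0.4675000011920929, -0.09229999780654907], [0.5669999718666077, -0.06369999796152115], [0.5151000022888184, 0.11649999767541885]] [[-0.1429, 0.1002], [-0.1075, -0.0839], [-0.0059, -0.0644], [-0.0413, 0.1198]]
finger minz [0.11279011 0.11692127 0.12357628 0.14692774] [ 0.46321036 -0.03195731  0.11796786]
finger minz [0.1132103  0.1169521  0.12356427 0.14688567] [0.45511001 0.05467896 0.11786278]
```

Open fingertips sit 13 mm above the TCP (z 0.113 against 0.100), so I'll go to TCP z ≈ 0.004. That puts the tips about 7 mm above the plate. Then I'll push most of the way.

```bash
python3 -m inch '[{"translation":[4,0,0],"rot":[0,0,0],"claw":-1},{"translation":[7.5,0,0],"rot":[0,0,0],"claw":-1},{"translation":[9.5,0,0],"rot":[0,0,0],"claw":-1},{"translation":[9.5,0,0],"rot":[0,0,0],"claw":-1},{"translation":[9.5,0,1],"rot":[0,0,0],"claw":-1},{"translation":[9.5,0,2],"rot":[0,0,0],"claw":-1}]'
python3 -m inch '[{"translation":[0,0,0.8],"rot":[0,0,0],"claw":-1},{"translation":[0,0,1.6],"rot":[0,0,0],"claw":-1},{"translation":[0,0,2.4],"rot":[0,0,0],"claw":-1},{"translation":[0,0,3.2],"rot":[0,0,0],"claw":-1},{"translation":[0,0,4],"rot":[0,0,0],"claw":-1},{"translation":[0,0,4.8],"rot":[0,0,0],"claw":-1},{"translation":[0,0,5.6],"rot":[0,0,0],"claw":-1},{"translation":[0,0,5.6],"rot":[0,0,0],"claw":-1}]'
python3 - <<'E'
from h import *
o=bot.get_obs(); print(np.round(toplate(o['eef_pos']),4),np.round(o['torque'],2))
p=bot.camera_params("wrist")
im,d=bot.capture("wrist"); np.savez("wrist2.npz",im=im,d=d,R=p["R"],t=p["t"]); cv2.imwrite("pics/wrist2.png",im[:,:,::-1])
im,d=bot.capture("scene"); cv2.imwrite("pics/scene2.png",cv2.resize(im[140:290,160:360,::-1],None,fx=4,fy=4,interpolation=2))
E
```

```text
t: 2.33
eef_pos: [0.4823, 0.0122, 0.0064]
tool_rot: [[0.002, -0.092, 0.996], [-0.0, 0.996, 0.092], [-1.0, -0.0, 0.002]]
force: [-2.4, 0.1, 2.0]
opening: 0.0855
t: 3.32
eef_pos: [0.5384, 0.0168, 0.0053]
tool_rot: [[0.003, -0.091, 0.996], [-0.0, 0.996, 0.091], [-1.0, -0.0, 0.003]]
force: [-0.5, 0.1, -0.3]
opening: 0.0854
[[-0.0271  0.0184]] [ 0.03  0.   -0.01]
```

View pics/wrist2.png

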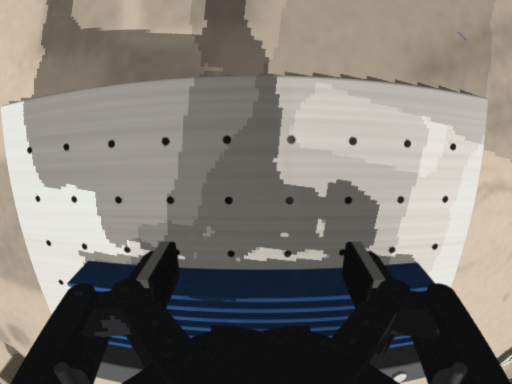

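View pics/scene2.png

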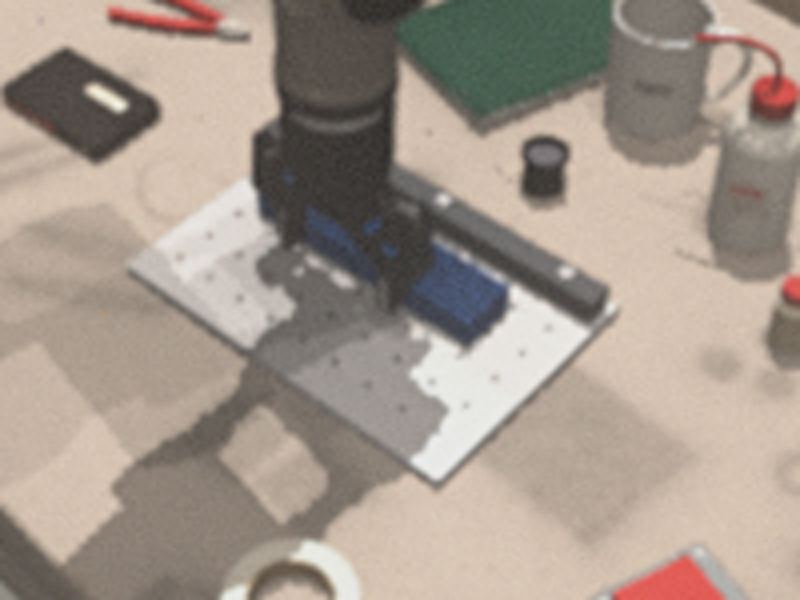

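The sink is now parallel to the rail, with both fingers on its near side and a gap of about 20 mm. I'll keep pushing in small steps and watch the force.

```bash
python3 -m inch '[{"translation":[0,0,0.5],"rot":[0,0,0],"claw":-1},{"translation":[0,0,1],"rot":[0,0,0],"claw":-1},{"translation":[0,0,1.4],"rot":[0,0,0],"claw":-1},{"translation":[0,0,1.8],"rot":[0,0,0],"claw":-1},{"translation":[0,0,2.0],"rot":[0,0,0],"claw":-1}]'
python3 -m inch '[{"translation":[0,0,0.2],"rot":[0,0,0],"claw":-1},{"translation":[0,0,0.3],"rot":[0,0,0],"claw":-1}]'
python3 -m inch '[{"translation":[0,0,0.1],"rot":[0,0,0],"claw":-1},{"translation":[0,0,0.2],"rot":[0,0,0],"claw":-1}]'
```

```text
t: 4.05
eef_pos: [0.557, 0.0187, 0.0052]
tool_rot: [[0.0, -0.091, 0.996], [0.0, 0.996, 0.091], [-1.0, 0.0, 0.0]]
force: [-2.9, -1.1, 1.2]
opening: 0.0854
t: 4.3
eef_pos: [0.5599, 0.019, 0.0053]
tool_rot: [[0.0, -0.091, 0.996], [0.0, 0.996, 0.091], [-1.0, 0.0, 0.0]]
force: [-2.6, -1.4, 0.2]
opening: 0.0855
t: 4.55
eef_pos: [0.5618, 0.0192, 0.0052]
tool_rot: [[0.0, -0.091, 0.996], [0.0, 0.996, 0.091], [-1.0, 0.0, 0.0]]
force: [-1.5, -1.0, -0.5]
opening: 0.0853
```

```bash
python3 -m inch '[{"translation":[0,0,0.1],"rot":[0,0,0],"claw":-1},{"translation":[0,0,0.2],"rot":[0,0,0],"claw":-1}]'
python3 -m inch '[{"translation":[0,0,0.1],"rot":[0,0,0],"claw":-1},{"translation":[0,0,0.2],"rot":[0,0,0],"claw":-1}]'
```

```text
t: 4.8
eef_pos: [0.5638, 0.0193, 0.0053]
tool_rot: [[0.0, -0.091, 0.996], [0.0, 0.996, 0.091], [-1.0, 0.0, 0.0]]
force: [-1.9, 0.2, -1.3]
opening: 0.0853
t: 5.05
eef_pos: [0.565, 0.0195, 0.0053]
tool_rot: [[-0.002, -0.091, 0.996], [-0.0, 0.996, 0.091], [-1.0, 0.0, -0.002]]
force: [-6.6, -2.0, 3.3]
opening: 0.0852
```

```bash
python3 -m inch '[{"translation":[0,0,0.1],"rot":[0,0,0],"claw":-1},{"translation":[0,0,0.15],"rot":[0,0,0],"claw":-1}]'
python3 -m inch '[{"translation":[0,0,0.1],"rot":[0,0,0],"claw":-1},{"translation":[0,0,0.1],"rot":[0,0,0],"claw":-1}]'
python3 - <<'E'
from h import *
o=bot.get_obs(); print(np.round(o['force'],1),np.round(o['torque'],2))
p=bot.camera_params("wrist")
im,d=bot.capture("wrist"); np.savez("wrist3.npz",im=im,d=d,R=p["R"],t=p["t"]); cv2.imwrite("pics/wrist3.png",im[:,:,::-1])
im,d=bot.capture("scene"); cv2.imwrite("pics/scene3.png",cv2.resize(im[160:270,180:330,::-1],None,fx=5,fy=5,interpolation=2))
E
```

```text
t: 5.3
eef_pos: [0.565, 0.0195, 0.0053]
tool_rot: [[-0.005, -0.091, 0.996], [-0.0, 0.996, 0.091], [-1.0, 0.0, -0.005]]
force: [-11.5, -1.5, 6.7]
opening: 0.0852
t: 5.55
eef_pos: [0.565, 0.0195, 0.0053]
tool_rot: [[-0.007, -0.091, 0.996], [-0.0, 0.996, 0.091], [-1.0, 0.0, -0.007]]
force: [-13.7, -3.3, 8.6]
opening: 0.0854
[-13.7  -3.3   8.6] [-0.45  1.86 -0.03]
```

View pics/scene3.png

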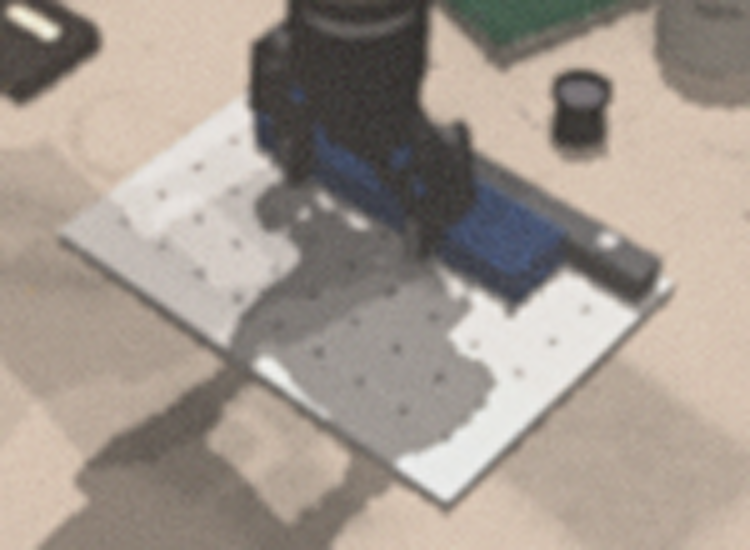

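The tool stopped advancing and the force rose, so the sink is on the rail. I'll add a final 2 mm press to square it, back off, rise, and check.

```bash
python3 -m inch '[{"translation":[0,0,0.2],"rot":[0,0,0],"claw":-1},{"translation":[0,0,0.2],"rot":[0,0,0],"claw":-1},{"translation":[0,0,0.2],"rot":[0,0,0],"claw":-1}]'
python3 -m inch '[{"translation":[0,0,-0.6],"rot":[0,0,0],"claw":-1},{"translation":[0,0,-2],"rot":[0,0,0],"claw":-1},{"translation":[0,0,-5],"rot":[0,0,0],"claw":-1},{"translation":[-4,0,-8],"rot":[0,0,0],"claw":-1},{"translation":[-9,0,-12],"rot":[0,0,0],"claw":-1},{"translation":[-14,-3,-16],"rot":[0,0,0],"claw":-1},{"translation":[-16,-8,-18],"rot":[0,0,0],"claw":-1},{"translation":[-16,-14,-18],"rot":[0,0,0],"claw":-1},{"translation":[-16,-20,-18],"rot":[0,0,0],"claw":-1},{"translation":[-16,-24,-18],"rot":[0,0,0],"claw":-1},{"translation":[-16,-24,-18],"rot":[0,0,0],"claw":-1}]'
python3 - <<'E'
from h import *
p=bot.camera_params("wrist")
for n in ["wrist","top","scene"]:
    im,d=bot.capture(n); np.savez(f"{n}4.npz",im=im,d=d,R=p["R"],t=p["t"]); cv2.imwrite(f"pics/{n}4.png",im[:,:,::-1])
    if n!="wrist":
        c=im[140:240,190:330,::-1] if n=="top" else im[150:340,180:370,::-1]
        f=5.5 if n=="top" else 3.1
        cv2.imwrite(f"pics/{n}4c.png",cv2.resize(c,None,fx=f,fy=f,interpolation=2))
E
```

```text
t: 6.02
eef_pos: [0.5649, 0.0195, 0.0052]
tool_rot: [[-0.011, -0.092, 0.996], [-0.0, 0.996, 0.092], [-1.0, 0.001, -0.011]]
force: [-19.8, -4.8, 15.0]
opening: 0.086
t: 7.4
eef_pos: [0.4136, -0.2386, 0.1657]
tool_rot: [[0.003, -0.087, 0.996], [-0.002, 0.996, 0.087], [-1.0, -0.002, 0.002]]
force: [-0.2, 0.6, -0.3]
opening: 0.0853
```

View pics/top4c.png

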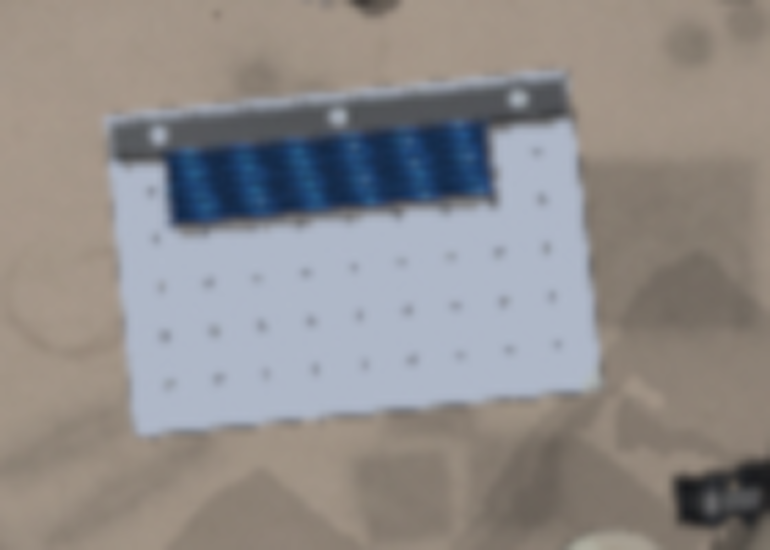

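View pics/scene4c.png

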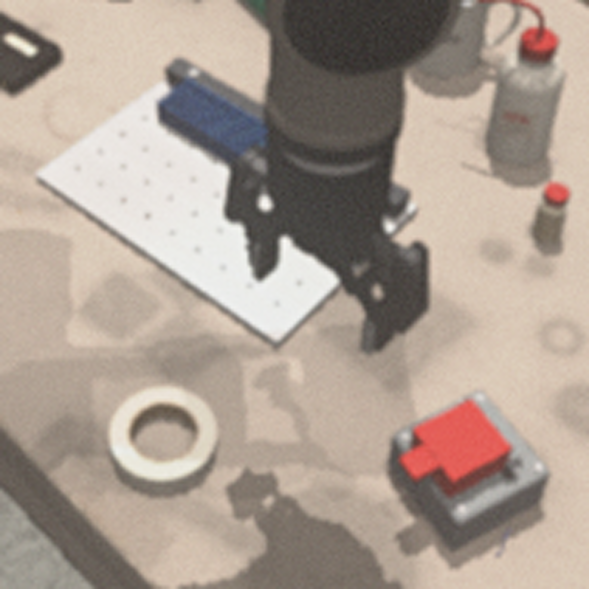

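View pics/wrist4.png

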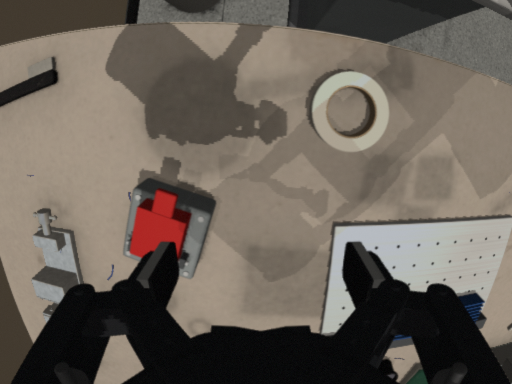

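The sink lies flush along the rail over its whole length (top crop, columns 170–488, no gap). In the wrist view the guard's tab is at (165,200) and its roof at (160,235). I'll measure the sink angle and the guard geometry.

Run:
```python
from h import *
K=bot.camera_params("wrist")['K']
z=np.load("wrist4.npz");im,d,R,t=z['im'],z['d'],z['R'],z['t']
hsv=cv2.cvtColor(im,cv2.COLOR_RGB2HSV); H,S,V=hsv[...,0],hsv[...,1],hsv[...,2]
v,u=np.mgrid[:384,:512]; uv=np.c_[u.ravel(),v.ravel()]
P=wpts(uv,d,K,R,t).reshape(384,512,3)
red=((H<8)|(H>172))&(S>150)&(u>110)&(u<220)&(v>170)&(v<270)&(d>0)
q=P[red]; print("n",red.sum(),"z",np.percentile(q[:,2],[2,25,50,75,98]))
# yaw from guard roof: 
Q=wray(np.c_[u[red],v[red]],.073,K,R,t)[:,:2].astype(np.float32)
rr=cv2.minAreaRect(Q); print(rr,np.round(cv2.boxPoints(rr),4).tolist())
# box-frame spans for given yaw
for src,X in (("wrist",Q),):
  for yaw in (-8,-10,-12,-14):
    a=np.deg2rad(yaw); ex=np.array([np.cos(a),np.sin(a)]); ey=np.array([-ex[1],ex[0]])
    bx=X@ex; by=X@ey; lo=bx.min()
    tab=bx<lo+.018; body=bx>lo+.028
    print(yaw,"len",bx.max()-lo,"body w",np.percentile(by[body],99.5)-np.percentile(by[body],.5),"tab w",np.percentile(by[tab],99.5)-np.percentile(by[tab],.5),
     "tab by",(np.percentile(by[tab],99.5)+np.percentile(by[tab],.5))/2,"body by",(np.percentile(by[body],99.5)+np.percentile(by[body],.5))/2,
     "tab centre", lo+.0115)
# box top: gray z~.045
g=(abs(P[...,2]-.045)<.004)&(d>0)&(u>100)&(u<240)&(v>150)&(v<300)
g|= red
b=cv2.minAreaRect(P[g&(abs(P[...,2]-.045)<.004)][:,:2].astype(np.float32)); print("box",b)
cv2.imwrite("pics/box4.png",cv2.resize(im[160:290,100:230,::-1],None,fx=4.5,fy=4.5,interpolation=2))
# sink top view
im,d=load("top",4); hsv=cv2.cvtColor(im,cv2.COLOR_RGB2HSV)
m=(hsv[...,0]>100)&(hsv[...,0]<130)&(hsv[...,1]>90); m[:,:215]=0;m[:,285:]=0;m[:150]=0;m[200:]=0
c=max(cv2.findContours(m.astype(np.uint8),0,1)[0],key=cv2.contourArea)
Q=ray("top",c[:,0,:],.036)[:,:2].astype(np.float32); r=cv2.minAreaRect(Q); B=cv2.boxPoints(r); print("sink",r,np.round(toplate(B),4).tolist())
```

```text
n 2702 z [0.05123507 0.07285503 0.07353333 0.07403035 0.0753968 ]
((0.4557606279850006, -0.3262042999267578), (0.05053093656897545, 0.07525821030139923), 76.87202453613281) [[0.41339999437332153, -0.3422999978065491], [0.48669999837875366, -0.3594000041484833], [0.49810001254081726, -0.3100999891757965], [0.42489999532699585, -0.2930999994277954]]
-8 len 0.07413737628332218 body w 0.05192420462561731 tab w 0.04251221286716625 tab by -0.25529493983975904 body by -0.26054428454027745 tab centre 0.4703695864929432
-10 len 0.07453387114916193 body w 0.05103474563806179 tab w 0.04256964160574275 tab by -0.2381183474123023 body by -0.24275115309249912 tab centre 0.4792155400646474
-12 len 0.07496530728641604 body w 0.04994975135005156 tab w 0.04224455013826625 tab by -0.2207582395255892 body by -0.22451487474002596 tab centre 0.48743146338703597
-14 len 0.07546465381497902 body w 0.04922808878572976 tab w 0.042104927408206455 tab by -0.20318852771892848 body by -0.20589623354966768 tab centre 0.4950675375329093
box ((0.478876531124115, -0.3332695960998535), (0.08448491245508194, 0.08413910120725632), 75.80413055419922)
sink ((0.5985614061355591, 0.017047032713890076), (0.04367349296808243, 0.19281534850597382), 5.353091716766357) [[0.0108, 0.1095], [0.0113, -0.0833], [0.055, -0.0832], [0.0545, 0.1096]]
```

View pics/box4.png

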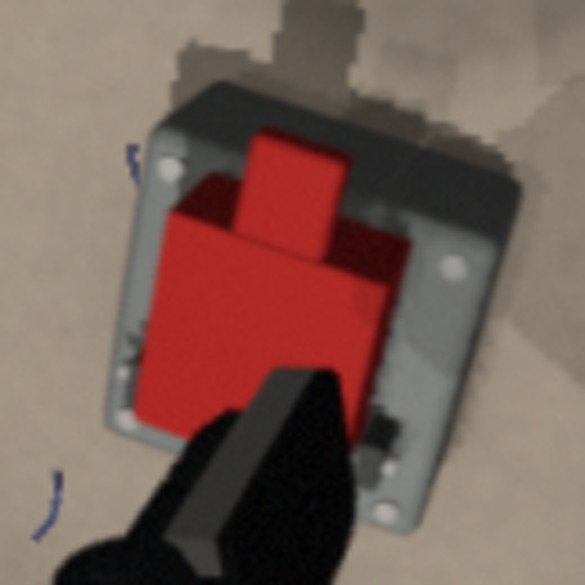

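The sink agrees with the rail to about 0.15° (5.35° against 5.2°). Box fit: centre (0.479, -0.333), 84.5 × 84.1 mm as expected, yaw about -13.5°, tab at (0.430, -0.322). I'll move over the tab with the jaws along the hinge axis.

```bash
python3 -m inch '[{"translation":[0,-3,0.2],"rot":[0.11,0,0],"claw":0},{"translation":[1.5,-6,0.4],"rot":[0.22,0,0],"claw":0},{"translation":[3,-8.3,0.65],"rot":[0.323,0,0],"claw":0},{"translation":[4.2,-8.3,0.65],"rot":[0.323,0,0],"claw":0},{"translation":[4.2,-8.3,0.65],"rot":[0.323,0,0],"claw":0},{"translation":[4.2,-8.3,0.65],"rot":[0.323,0,0],"claw":0}]'
python3 - <<'E'
from h import *
p=bot.camera_params("wrist"); K,R,t=p['K'],p['R'],p['t']
o=bot.get_obs()
im,d=bot.capture("wrist"); np.savez("wrist5.npz",im=im,d=d,R=R,t=t); cv2.imwrite("pics/wrist5.png",im[:,:,::-1])
hsv=cv2.cvtColor(im,cv2.COLOR_RGB2HSV); H,S,V=hsv[...,0],hsv[...,1],hsv[...,2]
v,u=np.mgrid[:384,:512]; P=wpts(np.c_[u.ravel(),v.ravel()],d,K,R,t).reshape(384,512,3)
red=((H<8)|(H>172))&(S>150)&(d>0)&(abs(P[...,2]-.073)<.004)
T=o['tool_rot']; q=(P[red]-o['eef_pos'])@T  # tool coords
ty,tz=q[:,1],q[:,2]; lo=tz.min(); print("tool z range",lo,tz.max())
for a in np.arange(0,.075,.006):
    s=(tz>=lo+a)&(tz<lo+a+.006)
    if s.sum()>5: print(round(lo+a,4),s.sum(),np.round([ty[s].min(),ty[s].max()],4))
g=(abs(P[...,2]-.045)<.003)&(d>0)&(abs(P[...,0]-.479)<.08)&(abs(P[...,1]+.333)<.08)
print("box",cv2.minAreaRect(P[g][:,:2].astype(np.float32)))
f=(P[...,2]>.1)&(d>0)&(v<330)&(v>180)
for s in (u<260,u>260):
    w=P[f&s]; print("finger",np.percentile(w[:,2],[0,2]))
E
```

```text
t: 8.3
eef_pos: [0.4271, -0.3165, 0.1239]
tool_rot: [[0.0, 0.228, 0.974], [-0.0, 0.974, -0.228], [-1.0, 0.0, 0.0]]
force: [-0.1, -0.2, 0.1]
opening: 0.0425
tool z range -0.00578145923287973 0.06859725560861475
-0.0058 264 [-0.0132  0.0057]
0.0002 218 [-0.0133  0.0058]
0.0062 215 [-0.0135  0.0058]
0.0122 363 [-0.0275  0.0189]
0.0182 472 [-0.0279  0.019 ]
0.0242 467 [-0.0279  0.0193]
0.0302 431 [-0.0269  0.0187]
0.0362 420 [-0.0273  0.019 ]
0.0422 404 [-0.0284  0.0192]
0.0482 393 [-0.0279  0.0194]
0.0542 380 [-0.0283  0.0188]
0.0602 361 [-0.0286  0.019 ]
0.0662 100 [-0.0279  0.0184]
box ((0.4787006080150604, -0.33306628465652466), (0.08370868116617203, 0.08344416320323944), 76.40001678466797)
finger [0.12616521 0.13528823]
finger [0.12582629 0.13495695]
```

View pics/wrist5.png

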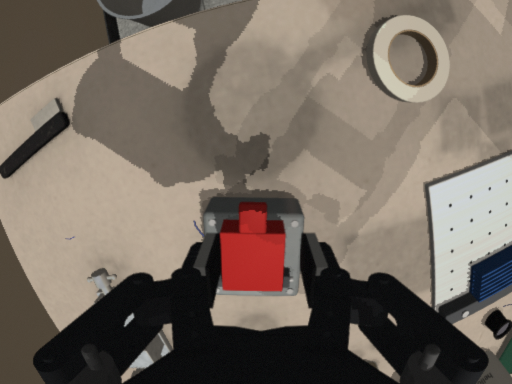

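The tool is square to the guard. In the tool frame the tab centre is at y = -3.7 mm, and the box fit puts the hinge at z ≈ +69 mm. I'll shift, descend to TCP z ≈ 0.058, and check before closing.

```bash
python3 -m inch '[{"translation":[0,-0.4,0.2],"rot":[0,0,0],"claw":0},{"translation":[3,-0.4,0.2],"rot":[0,0,0],"claw":0},{"translation":[5.5,-0.4,0.2],"rot":[0,0,0],"claw":0},{"translation":[6.6,-0.4,0.2],"rot":[0,0,0],"claw":0},{"translation":[6.6,-0.4,0.2],"rot":[0,0,0],"claw":0},{"translation":[6.6,-0.4,0.2],"rot":[0,0,0],"claw":0}]'
python3 - <<'E'
from h import *
o=bot.get_obs();T=o['tool_rot'];e=o['eef_pos']
c=np.array([.4787,-.3331]); a=np.deg2rad(-13.5); h=c+.014*np.array([np.cos(a),np.sin(a)])
print("hinge in tool",np.round((np.r_[h,.055]-e)@T,4), "eef",np.round(e,4))
im,d=bot.capture("wrist"); cv2.imwrite("pics/wrist6.png",cv2.resize(im[150:384,130:390,::-1],None,fx=2.5,fy=2.5))
im,d=bot.capture("scene"); cv2.imwrite("pics/scene6.png",cv2.resize(im[230:350,270:410,::-1],None,fx=5,fy=5,interpolation=2))
E
```

```text
t: 9.1
eef_pos: [0.4284, -0.3224, 0.0582]
tool_rot: [[0.001, 0.23, 0.973], [-0.001, 0.973, -0.23], [-1.0, -0.001, 0.001]]
force: [-0.0, -0.6, 1.5]
opening: 0.0423
hinge in tool [0.0033 0.0011 0.0654] eef [ 0.4284 -0.3224  0.0582]
```

View pics/wrist6.png

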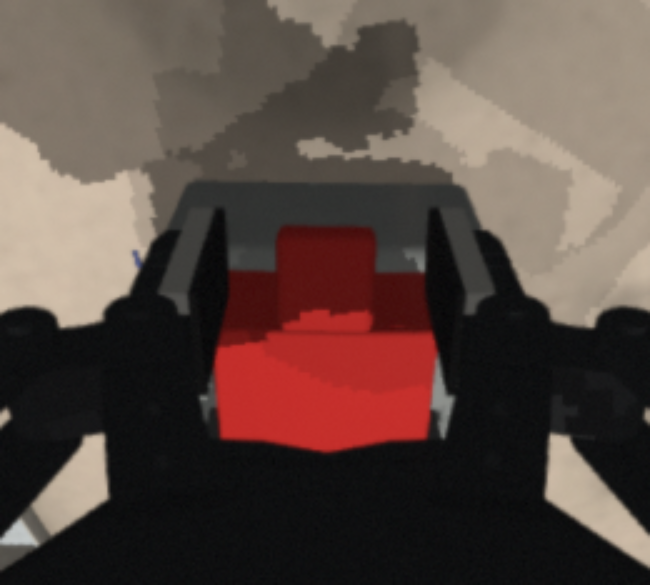

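View pics/scene6.png

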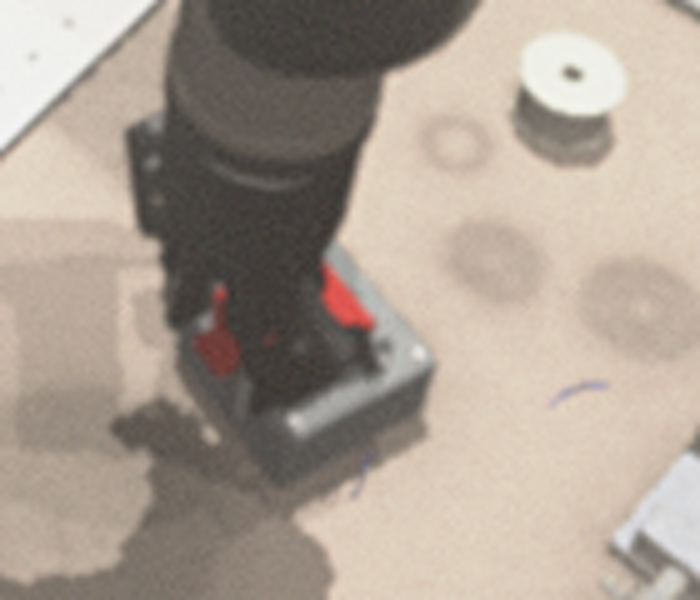

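The tab sits centred between the fingers and the pads clear the guard body by about 2 mm. I'll nudge back 1.5 mm and close on the tab.

```bash
python3 -m inch '[{"translation":[0,0.1,-0.15],"rot":[0,0,0],"claw":0},{"translation":[0,0.1,-0.15],"rot":[0,0,0],"claw":0.4},{"translation":[0,0.1,-0.15],"rot":[0,0,0],"claw":0.7},{"translation":[0,0.1,-0.15],"rot":[0,0,0],"claw":1},{"translation":[0,0.1,-0.15],"rot":[0,0,0],"claw":1},{"translation":[0,0.1,-0.15],"rot":[0,0,0],"claw":1}]' 30
python3 - <<'E'
from h import *
o=bot.get_obs();T=o['tool_rot'];e=o['eef_pos']
c=np.array([.4787,-.3331]); a=np.deg2rad(-13.5); h=c+.014*np.array([np.cos(a),np.sin(a)])
H=(np.r_[h,.055]-e)@T; print("hinge in tool",np.round(H,4), "eef",np.round(e,4),"open",o['opening'],np.round(o['torque'],2))
r0=-H[2]; up=.069-.055; r=np.hypot(r0,up); p0=np.arctan2(up,-r0)
for th in np.deg2rad([0,8,16,24,32,40,48,56,64,72,80,86]):
    print(round(np.rad2deg(th)),np.round(100*np.array([-(r*np.sin(p0+th)-up), -r*np.cos(p0+th)-r0]),2))
E
```

```text
t: 9.95
eef_pos: [0.4263, -0.3219, 0.0578]
tool_rot: [[-0.0, 0.23, 0.973], [-0.002, 0.973, -0.23], [-1.0, -0.002, 0.0]]
force: [-3.8, -4.5, 3.0]
opening: 0.019
hinge in tool [0.0028 0.0011 0.0675] eef [ 0.4263 -0.3219  0.0578] open 0.01896622795691968 [-0.69  0.61 -0.03]
0 [-0.  0.]
8 [-0.93  0.26]
16 [-1.81  0.65]
24 [-2.63  1.15]
32 [-3.37  1.77]
40 [-4.01  2.48]
48 [-4.56  3.27]
56 [-4.98  4.14]
64 [-5.28  5.05]
72 [-5.46  6.  ]
80 [-5.49  6.96]
86 [-5.43  7.68]
```

The tab is gripped (opening 19 mm against a 20 mm tab). I'll carry it round the arc and check halfway.

```bash
python3 -m inch '[{"translation":[-0.93,0,0.26],"rot":[0,0,0],"claw":1},{"translation":[-1.81,0,0.65],"rot":[0,0,0],"claw":1},{"translation":[-2.63,0,1.15],"rot":[0,0,0],"claw":1},{"translation":[-3.37,0,1.77],"rot":[0,0,0],"claw":1},{"translation":[-3.37,0,1.77],"rot":[0,0,0],"claw":1}]'
python3 - <<'E'
from h import *
im,d=bot.capture("scene"); cv2.imwrite("pics/scene7.png",cv2.resize(im[230:350,270:410,::-1],None,fx=5,fy=5,interpolation=2))
im,d=bot.capture("wrist"); cv2.imwrite("pics/wrist7.png",im[:,:,::-1])
E
```

```text
t: 10.58
eef_pos: [0.4441, -0.3263, 0.0913]
tool_rot: [[0.001, 0.23, 0.973], [-0.003, 0.973, -0.23], [-1.0, -0.003, 0.001]]
force: [-2.1, -6.4, -2.0]
opening: 0.019
```

View pics/scene7.png

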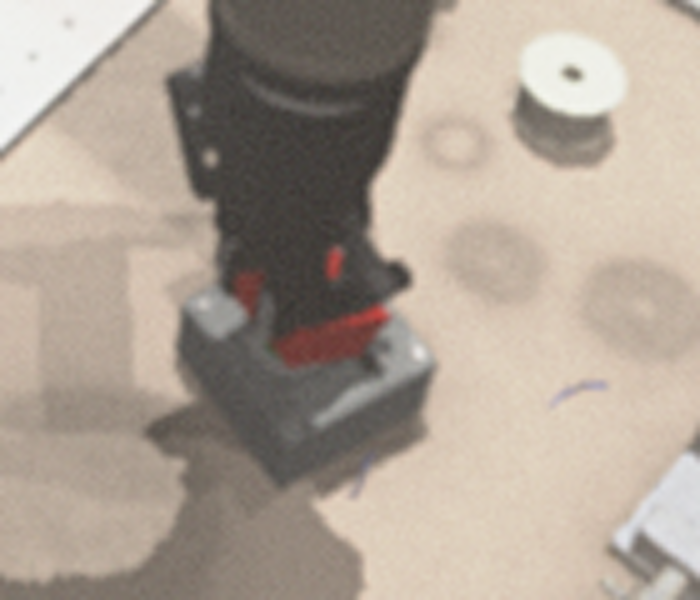

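View pics/wrist7.png

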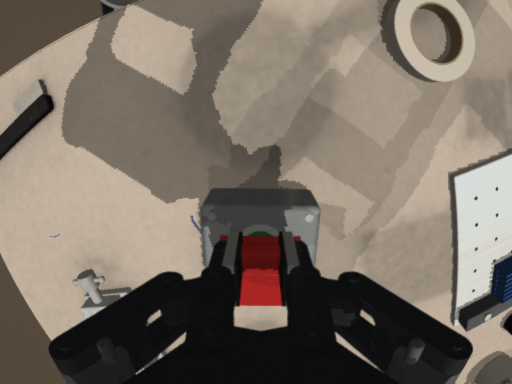

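The guard is lifting: about 32° open, with the green button showing at (262,232) in the wrist view and low forces. I'll continue to about 86°.

```bash
python3 -m inch '[{"translation":[-0.64,0,0.71],"rot":[0,0,0],"claw":1},{"translation":[-1.19,0,1.5],"rot":[0,0,0],"claw":1},{"translation":[-1.61,0,2.37],"rot":[0,0,0],"claw":1},{"translation":[-1.91,0,3.28],"rot":[0,0,0],"claw":1},{"translation":[-2.09,0,4.23],"rot":[0,0,0],"claw":1},{"translation":[-2.12,0,5.19],"rot":[0,0,0],"claw":1},{"translation":[-2.06,0,5.91],"rot":[0,0,0],"claw":1},{"translation":[-2.06,0,5.91],"rot":[0,0,0],"claw":1},{"translation":[-2.06,0,5.91],"rot":[0,0,0],"claw":1}]'
python3 - <<'E'
from h import *
im,d=bot.capture("scene"); cv2.imwrite("pics/scene8.png",cv2.resize(im[230:350,270:410,::-1],None,fx=5,fy=5,interpolation=2))
im,d=bot.capture("wrist"); cv2.imwrite("pics/wrist8.png",im[:,:,::-1])
E
```

```text
t: 11.8
eef_pos: [0.5008, -0.3403, 0.112]
tool_rot: [[-0.0, 0.23, 0.973], [-0.003, 0.973, -0.23], [-1.0, -0.003, 0.0]]
force: [-3.7, -8.2, 1.0]
opening: 0.0188
```

View pics/scene8.png

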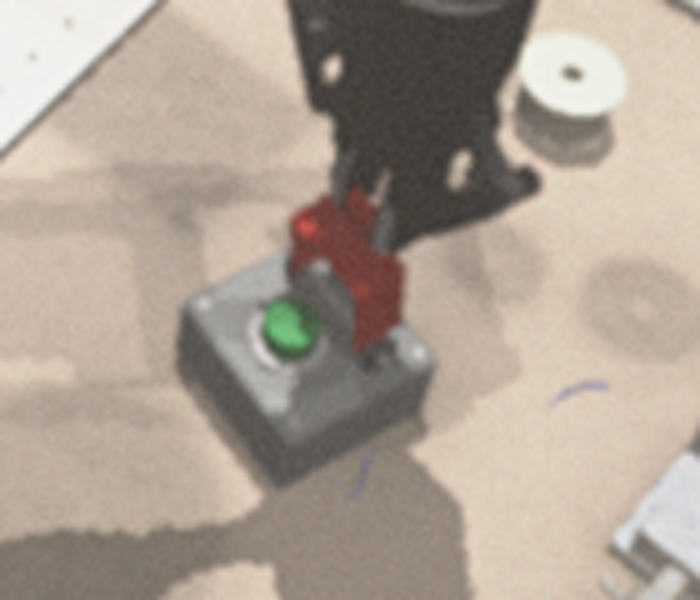

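View pics/wrist8.png

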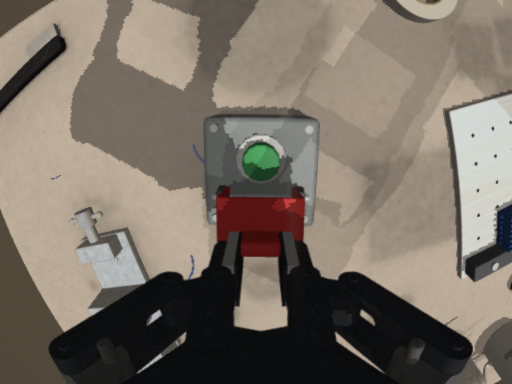

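The guard is up at about 86° and the button is clear at (262,162) in the wrist view. I'll locate the button and release the tab.

```bash
python3 -m inch '[{"translation":[0,0,0],"rot":[0,0,0],"claw":-0.5},{"translation":[0,0,0],"rot":[0,0,0],"claw":-0.5},{"translation":[0,0,0],"rot":[0,0,0],"claw":-0.5},{"translation":[-3,0,0],"rot":[0,0,0],"claw":-0.5},{"translation":[-6,0,0],"rot":[0,0,0],"claw":-0.5},{"translation":[-6,0,-3],"rot":[0,0,0],"claw":0},{"translation":[-6,0,-5],"rot":[0,0,0],"claw":1},{"translation":[-6,0,-5],"rot":[0,0,0],"claw":1},{"translation":[-6,0,-5],"rot":[0,0,0],"claw":1}]' 40
python3 - <<'E'
from h import *
p=bot.camera_params("wrist"); K,R,t=p['K'],p['R'],p['t']; o=bot.get_obs()
im,d=bot.capture("wrist"); cv2.imwrite("pics/wrist9.png",im[:,:,::-1])
im2,d2=bot.capture("scene"); cv2.imwrite("pics/scene9.png",cv2.resize(im2[230:350,270:410,::-1],None,fx=5,fy=5,interpolation=2))
def green(im):
    h=cv2.cvtColor(im,cv2.COLOR_RGB2HSV); m=((h[...,0]>45)&(h[...,0]<80)&(h[...,1]>110)).astype(np.uint8)
    k,l,s,c=cv2.connectedComponentsWithStats(m); return s[1:],c[1:]
T=o['tool_rot'];e=o['eef_pos'];print("eef",np.round(e,4),T.round(3).tolist())
s,c=green(im)
for a,b in zip(s,c):
    if a[4]>40:
        X=wray([b],.061,K,R,t)[0]; print("wrist",a,b,X.round(4),"tool",((X-e)@T).round(4), "depth z",wpts([b],d,K,R,t)[0].round(4))
s,c=green(im2)
for a,b in zip(s,c):
    if a[4]>20: print("scene",a,b,ray("scene",[b],.061)[0].round(4))
E
```

```text
t: 13.02
eef_pos: [0.4535, -0.327, 0.1718]
tool_rot: [[0.001, 0.23, 0.973], [-0.0, 0.973, -0.23], [-1.0, -0.0, 0.001]]
force: [-0.4, 0.4, 0.9]
opening: -0.0002
eef [ 0.4535 -0.327   0.1718] [[0.001, 0.23, 0.973], [-0.0, 0.973, -0.23], [-1.0, -0.0, 0.001]]
wrist [245 186  27  29 597] [257.85259631 200.08375209] [ 0.4658 -0.3304  0.061 ] tool [ 0.1108 -0.0005  0.0127] depth z [ 0.4654 -0.3303  0.062 ]
wrist [496 300  16  48 325] [506.42153846 325.19076923] [0.7765 0.0156 0.061 ] tool [0.1109 0.4076 0.2357] depth z [0.8521 0.0772 0.0126]
```

View pics/scene9.png

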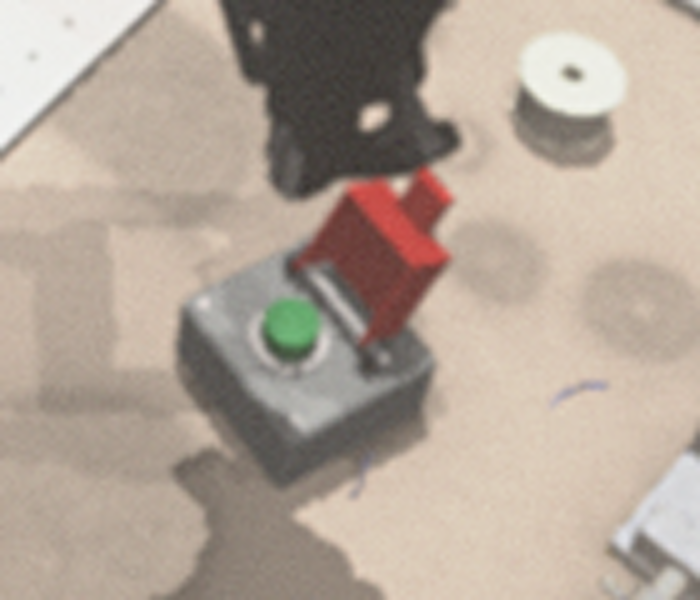

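View pics/wrist9.png

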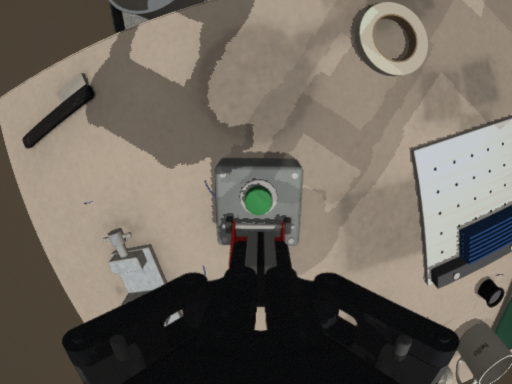

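The guard stays at its open stop. The button is at (0.466, -0.330), matching the model to 1.5 mm, which puts it 1.2 cm ahead in the tool frame. I'll descend with shut fingers to just above it, then press.

```bash
python3 -m inch '[{"translation":[1,0,1.2],"rot":[0,0,0],"claw":1},{"translation":[5,0,1.2],"rot":[0,0,0],"claw":1},{"translation":[9,0,1.2],"rot":[0,0,0],"claw":1},{"translation":[10.5,0,1.2],"rot":[0,0,0],"claw":1},{"translation":[10.5,0,1.2],"rot":[0,0,0],"claw":1}]'
python3 -m inch '[{"translation":[0.6,0,0],"rot":[0,0,0],"claw":1},{"translation":[0.9,0,0],"rot":[0,0,0],"claw":1},{"translation":[1.1,0,0],"rot":[0,0,0],"claw":1},{"translation":[1.1,0,0],"rot":[0,0,0],"claw":1}]'
```

```text
t: 13.75
eef_pos: [0.4645, -0.3293, 0.0656]
tool_rot: [[-0.001, 0.23, 0.973], [0.001, 0.973, -0.23], [-1.0, 0.001, -0.002]]
force: [-0.4, 0.5, -0.1]
opening: 0.0003
t: 14.25
eef_pos: [0.4653, -0.3302, 0.0565]
tool_rot: [[0.002, 0.23, 0.973], [-0.002, 0.973, -0.23], [-1.0, -0.001, 0.003]]
force: [2.0, -1.4, 3.8]
opening: -0.0004
```

```bash
python3 -m inch '[{"translation":[0.2,0,0],"rot":[0,0,0],"claw":1},{"translation":[0.3,0,0],"rot":[0,0,0],"claw":1},{"translation":[0.3,0,0],"rot":[0,0,0],"claw":1}]'
python3 - <<'E'
from h import *
im2,d2=bot.capture("scene"); cv2.imwrite("pics/scene10.png",cv2.resize(im2[230:350,270:410,::-1],None,fx=5,fy=5,interpolation=2))
E
```

```text
t: 14.62
eef_pos: [0.4653, -0.3302, 0.0548]
tool_rot: [[0.003, 0.23, 0.973], [-0.002, 0.973, -0.23], [-1.0, -0.002, 0.003]]
force: [-0.9, 1.9, 16.7]
opening: -0.0003
```

View pics/scene10.png

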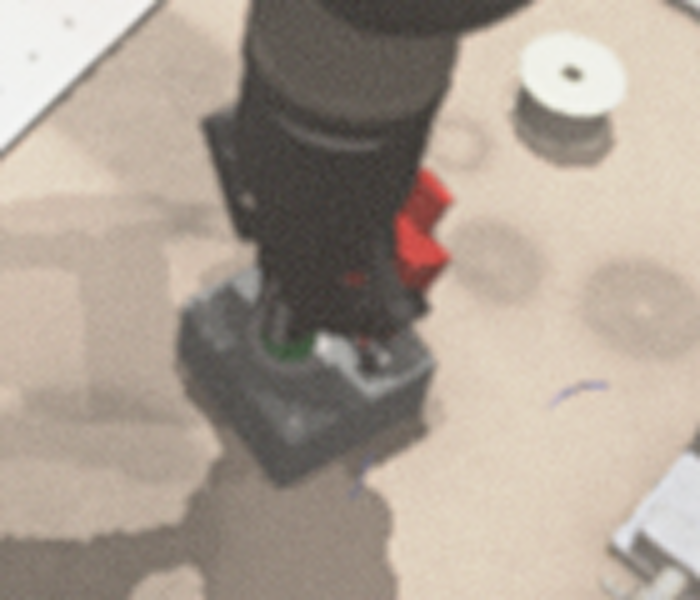

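The fingers are on the button at z = 0.0548, which is its full 6 mm of travel. The 16.7 N force shows it bottomed, and the guard is still open. Now I'll rise straight up, clear the area, and verify.

```bash
python3 -m inch '[{"translation":[-2,0,0],"rot":[0,0,0],"claw":1},{"translation":[-7,0,0],"rot":[0,0,0],"claw":1},{"translation":[-12,0,0],"rot":[0,0,0],"claw":1},{"translation":[-15,0,-5],"rot":[0,0,0],"claw":1},{"translation":[-15,0,-9],"rot":[0,0,0],"claw":1},{"translation":[-15,0,-9],"rot":[0,0,0],"claw":1},{"translation":[-15,0,-9],"rot":[0,0,0],"claw":1}]'
python3 - <<'E'
from h import *
o=bot.get_obs(); print(o['t'],np.round(o['qd'],3),np.round(o['force'],1))
for n in ["top","scene"]:
    im,d=bot.capture(n); np.savez(f"{n}11.npz",im=im,d=d); cv2.imwrite(f"pics/{n}11.png",im[:,:,::-1])
    c=im[140:270,190:400,::-1] if n=="top" else im[150:340,180:370,::-1]
    cv2.imwrite(f"pics/{n}11c.png",cv2.resize(c,None,fx=3.1 if n=="scene" else 3.8,fy=3.1 if n=="scene" else 3.8,interpolation=2))
    h=cv2.cvtColor(im,cv2.COLOR_RGB2HSV); g=(h[...,0]>45)&(h[...,0]<80)&(h[...,1]>70); P=pts(n,d)
    g&=(abs(P[...,0]-.466)<.05)&(abs(P[...,1]+.33)<.05); print(n,"green n",g.sum(),"z",np.percentile(P[g][:,2],[20,50,80]) if g.sum() else None)
    rd=((h[...,0]<8)|(h[...,0]>172))&(h[...,1]>140)&(abs(P[...,0]-.5)<.1)&(abs(P[...,1]+.34)<.08); print("red",P[rd].min(0).round(3),P[rd].max(0).round(3))
im,d=load("top",11); h=cv2.cvtColor(im,cv2.COLOR_RGB2HSV)
m=(h[...,0]>100)&(h[...,0]<130)&(h[...,1]>90); m[:,:215]=0;m[:,285:]=0;m[:150]=0;m[200:]=0
c=max(cv2.findContours(m.astype(np.uint8),0,1)[0],key=cv2.contourArea)
r=cv2.minAreaRect(ray("top",c[:,0,:],.036)[:,:2].astype(np.float32)); print("sink",r,toplate(cv2.boxPoints(r)).round(4).tolist())
E
```

```text
t: 15.55
eef_pos: [0.377, -0.3089, 0.2023]
tool_rot: [[-0.0, 0.23, 0.973], [0.001, 0.973, -0.23], [-1.0, 0.0, -0.0]]
force: [-0.6, 0.4, -0.0]
opening: 0.0002
15.55 [ 0.01   0.019 -0.019  0.    -0.001  0.   ] [-0.6  0.4 -0. ]
top green n 48 z [0.05823725 0.06103065 0.06353664]
red [ 0.49  -0.367  0.049] [ 0.536 -0.316  0.12 ]
scene green n 82 z [0.05881359 0.05988879 0.06073805]
red [ 0.499 -0.37   0.078] [ 0.535 -0.324  0.118]
sink ((0.5985897183418274, 0.01705261319875717), (0.04369161278009415, 0.19282570481300354), 5.323239803314209) [[0.0109, 0.1095], [0.0113, -0.0833], [0.055, -0.0832], [0.0546, 0.1096]]
```

View pics/top11c.png

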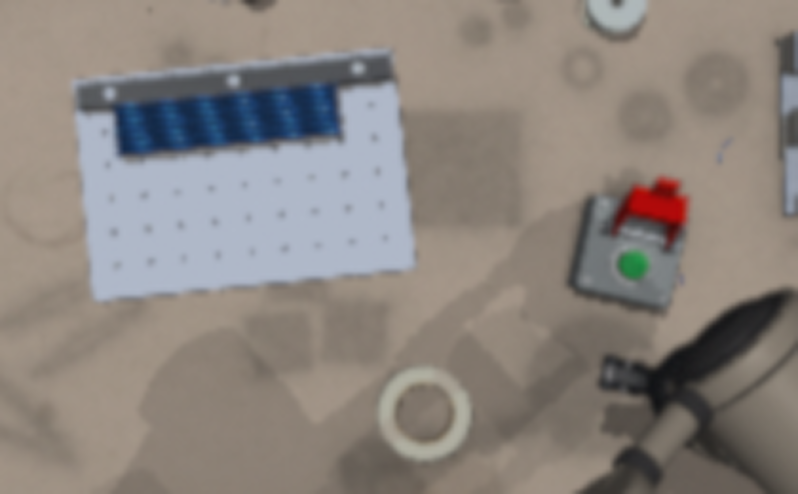

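View pics/scene11c.png

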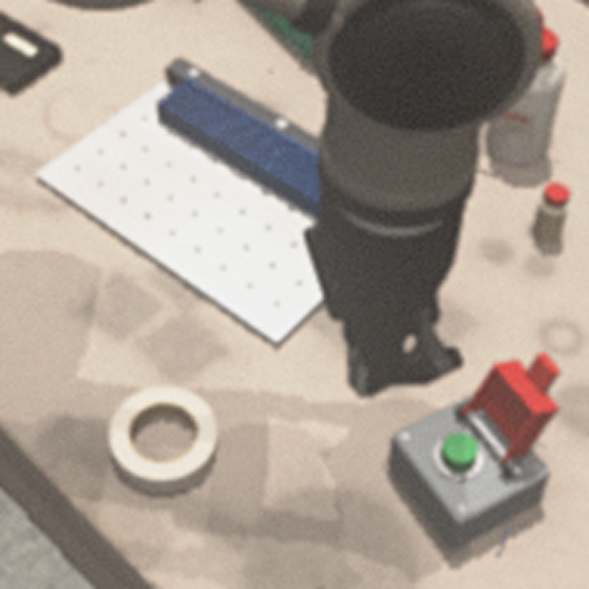

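The sink is flush at the rail, the guard is open, the button is up again (top at about z 0.060–0.061) and the bystanders are in place. The arm is clear of everything, so I'll hand in.

```bash
python3 -c "
from rig import bot
print(bot.close_job())"
```

```text
the job is handed in; nothing more can be done
None
```

The job is handed in; the robot clock read about 15.6 s of the 54 s allowed, and no verdict is reported.

**What I did**
- **Heat sink:** I pushed it flat across the plate with the open fingers until it stopped on the rail (about 20 N along the push direction), then backed off.
- **Guard:** I pinched the red tab, carried the guard round its hinge to about 86°, and let go. It swung on to its open stop.
- **Button:** I pressed it with shut fingers to its full 6 mm of travel, where it bottomed at about 17 N. I then rose and moved clear.

**Last checks**
- **Heat sink:** It sits at 5.3° against the rail's 5.2°, with no visible gap. Its middle is about 13 mm from the rail's middle, and it did not move after the push.
- **Guard:** It is standing open.
- **Button:** Its top reads 60–61 mm above the bench, so it is up again.
- **Bystanders and arm:** The bystanders look unmoved by eye. The arm touches nothing, and the measured force is about zero.

**What disagreed**
- My plate origin was only consistent to about 4 mm between views. In that frame the sink's far side computes to about 55 mm instead of the possible 50 mm.
- Because of that, I judge the sink flush from the stop on the rail, the matching angle, and the pictures rather than from that number.

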